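Lock off and steady the egg-settling platform

TASK

Make the rocking egg-settling platform safe and steady: first turn the red isolator handle on the sloped console fully to off, and only then swing its lockout hasp fully out. Next lift the blue egg carrier off the platform by its handle and, keeping it upright, set it down gently (not dropped) squarely in the middle of the pink pad, lined up lengthwise with it. Finally screw the platform's blue-handled corner foot clockwise until it turns no further and the platform sits level, leave everything like that, and do not knock the other things on the table about.

Things in the scene. Friction and masses are not known exactly. Their poses are not given: they have to be found in the camera images.
- isolator (a joint): Rotary isolator handle on the console's sloped face (yellow plate). 0 = on (bar points up the slope to the green mark), 1.571 rad = off (bar lies across the slope, its white-striped end to the left, at the red mark), a stop at each end. Turns anticlockwise as you look at the face; stiff (about 0.15 N m) and stays where it is left. May start up to 0.2 rad past on.
- isolator_grip (a point): Point on the isolator's axis inside the red bar, 36 mm off the sloped face. The bar is 80 long, 16 wide and stands from 11 to 51 mm off the face. The point turns with the handle: z = outward normal of the face (32 degrees from vertical, leaning towards the robot side of the console), x = along the bar to its white-striped end, y = across the bar. The joint is a rotation about +z.
- hasp (a joint): Steel lockout hasp (flat tongue 90 x 24 x 5 mm) low on the same face, pivoting in the plane of the face. 0 = folded in across the face, pointing left; 1.571 rad = swung fully out, projecting down the slope past the console's lower edge. Stops at both ends, stays where left (about 0.08 N m). May start up to 0.2 rad open.
- hasp_grip (a point): Point on the axis of the hasp's yellow round finger knob (diameter 16 mm, standing from 8 to 50 mm off the face), 36 mm off the face, 65 mm from the hasp's pivot. z = outward normal of the face, x = from pivot to knob; the hasp opens by a rotation about +z.
- hasp_pivot (a point): Point on the hasp's pivot axis, 36 mm off the face, 65 mm from hasp_grip; same axes as hasp_grip.
- console: Grey console (fixed), 170 wide (y), about 180 deep (x); its sloped face, 215 mm long up the slope, has its centre 170 mm over the table, lower edge at about 113 mm, upper edge at about 227 mm. Origin: centre of its underside. The face looks up and to its -x.
- carrier: Blue open egg carrier with quail eggs set in it, 170 (x) x 110 (y) x 45 mm, about 0.5 kg, with a bridge handle along x. Origin: centre of its underside. It starts on the platform.
- carrier_grip (a point): Centre of the carrier's handle bar, 100 mm above its underside. The bar runs along x, 16 mm wide (y) and 18 mm high; the free length between the posts is 150 mm. x, y, z are the carrier's axes.
- pad: Pink pad fixed on the table, 240 (x) x 180 (y) x 6 mm thick. Origin: centre of its underside; the carrier's length goes along the pad's x, either way round.
- deck (a point): Centre of the top of the steel platform (220 x 200 mm, top 82 mm over the table), axes of the platform. The platform (about 5 kg) rests loose on its feet, leans by about 0.03 to 0.04 rad towards its short corner foot at the start and comes level as that foot is screwed down.
- foot_screw (a joint): Screw foot at the platform's corner nearest the robot on the platform's left, with a blue T-handle on top. Starts at 0 to 0.5 rad; clockwise from above increases it, to a firm stop at 2.6 rad where the platform is level. Takes about 0.1 to 0.25 N m, stays where left.
- foot_grip (a point): Point on the foot screw's axis inside its blue bar handle, about 115 mm over the table. The bar is 70 long, 16 wide, 36 mm high (its top 14 mm above this point). The point turns with the screw: x = along the bar, z = up. The joint is a rotation about -z.
- spray: White bottle 170 mm high with a blue cap: leave alone.
- jar: Amber jar 75 mm high: leave alone.
- mug: White mug 90 mm high: leave alone.
- can: Green can 100 mm high: leave alone.
- brush: Hand brush lying flat near the robot: leave alone.

How it is judged (in metres and radians):
On the way, in this order (a step that is already met when the one before it is completed fails the run):
1. the isolator handle is turned to off while the hasp is still in (value of joint isolator above 1.45 rad and value of joint hasp below 0.5 rad), for 0.1 s.
2. the hasp is swung out, the isolator still off (value of joint hasp above 1.35 rad and value of joint isolator above 1.45 rad), for 0.1 s.
3. the carrier stands released on the pink pad (horizontal distance between carrier and pad below 0.03 m and angle between the x axis of carrier and the x axis of pad, either way round below 0.25 rad and z of carrier in the frame of pad between 0.003 and 0.009 m and angle between carrier's own z axis and vertical below 0.05 rad and linear speed of carrier below 0.02 m/s and contact force between carrier and the fingers below 0.1 N), for 0.2 s.
4. the corner foot is screwed down to its stop and the platform is level (value of joint foot_screw above 2.4 rad and angle between deck's own z axis and vertical below 0.01 rad), for 0.2 s.
At the end, for the whole second after the job is handed in: Isolator off (joint above 1.45 rad), hasp out (above 1.35 rad), the carrier upright, at rest and released on the pink pad within 30 mm of its centre and 0.25 rad of its length, the foot screw above 2.4 rad of 2.6 and the platform within 0.01 rad of level (all of step 2 and all of step 3 and all of step 4); the robot touches nothing.
It fails at once if the carrier is tipped by more than 0.35 rad (angle between carrier's own z axis and vertical above 0.35 rad).
It fails at once if the carrier is dropped or slammed down (faster than 0.5 m/s within 14 mm of the pad) (height (world z) of carrier below 0.02 m and linear speed of carrier above 0.5 m/s).
It fails at once if another thing on the table is shifted by more than 40 mm (distance of any of spray, jar, mug, can, brush from where it was at the start of the episode above 0.04 m).
It also fails if it takes over 72 s, if anything falls off the work surface, if the arm or the gripper's body presses on something with over 40 N, if the wrist force passes 120 N, or if a joint passes its speed limit or range.

ROBOT

A 7-joint arm with a two-finger parallel gripper is mounted at the origin on the work surface. World frame = base frame: x ahead of the robot, y to its left, z up, the work surface at z = 0. Lengths are in m, angles in degrees, forces in N, time in s.
With the tool pointing down it reaches from about 0.425 to 0.925 m from the base axis. Payload 6.8 kg.
Tool frame: the origin (TCP) lies on the centre line of the jaws, within the pads' length; the fingertips stand 19 mm ahead of it and the grasp point (between the pads) is the TCP; z points along the fingers, y is the line along which they close (so a half turn about z gives the same grasp; the last joint's range is limited). The gripper opens to 88 mm and grips with 3 to 60 N. Pads are 20 mm wide; open, the fingers measure 115 mm over their backs; the gripper's body (75 mm by 178 mm) begins 61 mm behind the grasp point.
Start: joints at [-83.199, 27.33, 1.283, 89.118, -0.659, 63.558, -4.761], TCP at [0.152, 0.658, 0.242] pointing down, gripper open.
Joint ranges: [-169.35, 169.35], [-19.33, 120.38], [-80.79, 83.38], [13.8, 139.57], [-78.32, 258.32], [9.67, 109.79], [-169.56, 169.56]. Speed limits (degrees/s): [136.94, 136.94, 180, 180, 180, 180, 180].

INTERFACE

Orientations are given as [roll, pitch, yaw] about the fixed x, y, z axes, in that order (R = Rz(yaw) Ry(pitch) Rx(roll)).
In Python, from cell import robot gives the robot as it stands.
- The arm moves only by the tool servo_tool, never from a script. Its argument "commands" is a list of rows, each a list of 3 entries, a list of its own where there are three numbers: the shift along the world's x, y, z in cm, then the turn about the world's z in rad, then the gripper command: -1 is fully open, 1 is shut, values between are in proportion. In form: [[[dx, dy, dz], turn, gripper], ...]. A call has 1 to 8 rows; each row is the pose to reach, as a shift and turn from the pose commanded when the call began; what a row does not reach only later rows make up. A row lasts 1/12 s, in which the tool goes at most 41.7 mm and 7.16 degrees, less where a joint would pass 70% of its speed; a pose out of reach is approached as far as the arm can. A call with a gripper value outside its range is refused whole. The fingers move at their own pace and stop on an object; the grip force is fixed at half the most. Time passes only in rows, so rows that repeat a pose let the fingers close. It gives the time, the measured TCP pose, the force, the opening and the grip force at its end, in the units of the state.
- robot.sense(): the state, without advancing time (a new reading comes with each control period).
- robot.snapshot(name): name is "scene" or "top" or "wrist"; returns a dict with "color" (420x560x3 uint8, red, green, blue), "fx", "fy", "cx", "cy" (pixels), "R" (3x3) and "t" (3): a world point X has camera coordinates R X + t; the wrist camera has in their place "mount" (4x4, takes a point from camera to tool coordinates, whose origin is the TCP and whose axes are the flange's). Camera axes: x right, y down, z forward; pixel columns grow to the right and rows downward; lengths in m; the calibration is good to about 2 mm. The wrist camera is an equidistant fisheye: a pixel r from the principal point sees the ray r / f radians off the axis. A picture is of the moment at which its call begins: read the wrist's pose just before it. There is no depth.
- robot.sign_off(): hands the job in; it is judged then, once.
Trained networks look in the newest picture that a camera, given by its name, has taken for a name from the list of things; names that differ only in an ending like _2 or _b are one class to them, and where a whole thing is asked for, a point or a joint stands for the part that bears it (a point fixed in the world has none). Each returns a list of dicts, best first, with "score" (0 to 1); they miss things now and then, are a little off and sometimes report something else, mostly with a low value. They report only what shows in the picture. A call takes as long as a camera call.
- robot.masks_of(query, camera): "mask" (420x560 bool, what is visible of it).
- robot.pinpoint(query, camera): "location" ([x, y, z] in m, in world coordinates, good to about 4 mm: a listed point, or the origin of a listed thing).
The state is a dict: "time": time; "qpos": joint angles; "qd": joint speeds; "effort": joint torques, N m; "tcp_pos": TCP position; "tcp_rot": TCP orientation; "wrist_force": force on the tool from outside, world axes, zero at the start; "torque": the same for the moment, N m; "width": finger opening in m; "gripper_force": force on a finger pad.
Only numpy, scipy, OpenCV 4.12 (cv2) and the standard library are available. Lean on these libraries where they do the work, as an engineer would, in place of code of your own. Each camera call takes 0.05 s, during which the arm holds its last target. There are 200 camera calls.

## Working session

There is one attempt and no reset: what is moved stays moved. The work goes in short steps, Python scripts to look and compute and a tool call to move; the robot and the scene stay as the last step left them, time stands still between calls to the robot, and variables do not carry over. Pictures are saved under pics/ and viewed, at most 10 in all, crops included, and the job is handed in when it is done.

Besides the shell and the picture viewer there is one more tool, called after "Call:" by a JSON object that holds its "api" and its "payload". servo_tool: Moves the arm, as the interface text tells. Its arguments: {"type":"object","properties":{"commands":{"type":"array","items":{"type":"array"}}},"required":["commands"]}

```bash
mkdir -p pics; ls; python3 - <<'E'
from cell import robot
import cv2,numpy as np
s=robot.sense();print(s['time'],s['tcp_pos'],s['tcp_rot'],s['width'])
a=robot.snapshot('scene');b=robot.snapshot('top')
cv2.imwrite('pics/a.png',cv2.cvtColor(np.vstack([a['color']]),cv2.COLOR_RGB2BGR))
cv2.imwrite('pics/b.png',cv2.cvtColor(b['color'],cv2.COLOR_RGB2BGR))
for q in ['isolator_grip','hasp_grip','hasp_pivot','console','carrier','carrier_grip','pad','deck','foot_grip','spray','jar','mug','can','brush']:
  for c in ['scene','top']:
    r=robot.pinpoint(q,c)
    print(q,c,[(np.round(x['location'],3).tolist(),round(x['score'],2)) for x in r[:2]])
print(robot.sense()['time'])
E
```

```text
pics
0.0 [0.15167327 0.65718599 0.24072883] [-1.79901375e+02  7.05094385e-03  1.67005198e+02] 0.08767425305169381
isolator_grip scene [([0.586, -0.26, 0.221], 0.8)]
isolator_grip top [([0.581, -0.257, 0.223], 0.49)]
hasp_grip scene [([0.48, -0.258, 0.16], 0.63)]
hasp_grip top [([0.484, -0.252, 0.161], 0.51)]
hasp_pivot scene [([0.48, -0.323, 0.155], 0.57)]
hasp_pivot top []
console scene [([0.569, -0.258, 0.0], 0.72)]
console top [([0.572, -0.26, -0.0], 0.73)]
carrier scene [([0.587, 0.271, 0.084], 0.68)]
carrier top []
carrier_grip scene [([0.584, 0.278, 0.185], 0.69), ([0.793, 0.166, 0.001], 0.47)]
carrier_grip top [([0.587, 0.283, 0.182], 0.84)]
pad scene [([0.505, 0.017, -0.003], 0.85)]
pad top [([0.505, 0.019, -0.0], 0.61)]
deck scene []
deck top [([0.484, 0.54, -0.002], 0.41)]
foot_grip scene [([0.458, 0.379, 0.114], 0.68)]
foot_grip top [([0.453, 0.374, 0.118], 0.55), ([0.487, -0.32, 0.156], 0.54)]
spray scene [([0.793, 0.163, 0.0], 0.75)]
spray top [([0.79, 0.164, 0.001], 0.54), ([0.485, 0.542, -0.001], 0.26)]
jar scene [([0.729, -0.024, 0.002], 0.69)]
jar top [([0.727, -0.022, -0.003], 0.84)]
mug scene [([0.488, 0.539, 0.003], 0.98)]
mug top [([0.486, 0.541, 0.0], 0.8)]
can scene [([0.478, -0.569, 0.0], 0.96)]
can top [([0.472, -0.567, -0.001], 0.83)]
brush scene []
brush top [([0.295, -0.251, 0.003], 0.93)]
1.5
```

View pics/a.png

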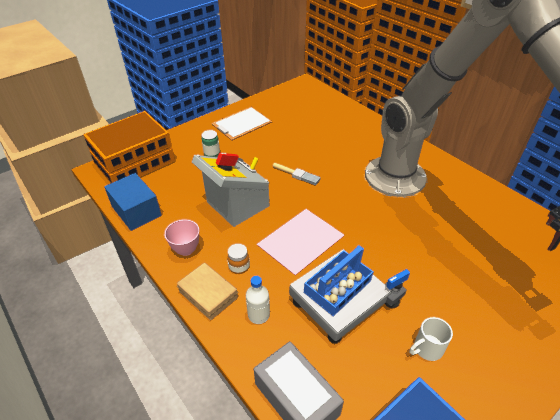

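View pics/b.png

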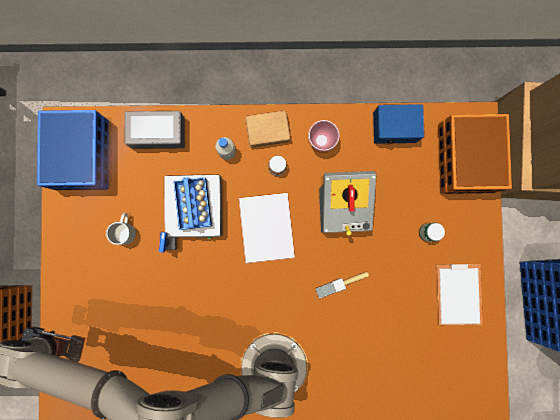

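The pictures show the console upright on the right, with the bar up the slope at top-view pixel (350,200) and the hasp knob at (349,232). The pad is at (267,228), turned slightly. The carrier is on the platform at (193,205) with the foot handle at (167,241). I'll move over the console first.

Call:
{"api": "servo_tool", "payload": {"commands": [[[5,-3,6],0.1,1],[[8,-6,10],0.2,1],[[12,-9,14],0.227,1],[[16,-12,16],0.227,1],[[20,-15,16],0.227,1],[[24,-18,16],0.227,1],[[28,-20,16],0.227,1],[[30,-23,16],0.227,1]]}}

```text
time: 2.17
tcp_pos: [0.3823, 0.4858, 0.391]
tcp_rot: [179.9, 0.1, -180.0]
wrist_force: [-0.5, -0.9, -0.0]
width: 0.0381
gripper_force: 0.0
```

Call:
{"api": "servo_tool", "payload": {"commands": [[[2,-4,0],0,1],[[3,-8,0],0,1],[[5,-12,0],0,1],[[6,-16,0],0,1],[[7,-20,0],0,1],[[8,-24,0],0,1],[[9,-28,0],0,1],[[9,-32,0],0,1]]}}

```text
time: 2.83
tcp_pos: [0.4716, 0.1664, 0.3898]
tcp_rot: [180.0, 0.1, 180.0]
wrist_force: [1.2, -0.7, -0.6]
width: 0.0007
gripper_force: 0.0
```

Call:
{"api": "servo_tool", "payload": {"commands": [[[0,-4,0],0,1],[[0,-8,0],0,1],[[0,-12,0],0,1],[[0,-16,0],0,1],[[0,-20,0],0,1],[[0,-24,0],0,1],[[0,-28,0],0,1],[[0,-32,0],0,1]]}}

```text
time: 3.5
tcp_pos: [0.4702, -0.1533, 0.3901]
tcp_rot: [180.0, 0.1, -180.0]
wrist_force: [0.7, -0.2, 0.1]
width: 0.0007
gripper_force: 0.0
```

Call:
{"api": "servo_tool", "payload": {"commands": [[[2,-3,0],0,1],[[4,-6,0],0,1],[[6,-9,0],0,1],[[7,-11,0],0,1],[[7,-11,0],0,1],[[7,-11,0],0,1]]}}

```text
time: 4.0
tcp_pos: [0.5405, -0.2623, 0.3892]
tcp_rot: [-180.0, -0.1, 179.9]
wrist_force: [-0.8, 0.0, -0.1]
width: 0.0004
gripper_force: 0.0
```

```bash
cat > h.py <<'E'
from cell import robot
import cv2,numpy as np
from scipy.spatial.transform import Rotation as Ro
def look(cam,qs,save=None,crop=None):
    s=robot.sense();a=robot.snapshot(cam)
    if save:
        c=a['color'] if crop is None else a['color'][crop[0]:crop[1],crop[2]:crop[3]]
        cv2.imwrite('pics/'+save,cv2.cvtColor(c,cv2.COLOR_RGB2BGR))
    for q in qs:
        print(q,[(np.round(x['location'],4).tolist(),round(x['score'],2)) for x in robot.pinpoint(q,cam)[:2]])
    return s,a
def toworld(s,a,px,z):
    # pixels -> world points on plane height z
    out=[]
    for u,v in np.atleast_2d(px):
        d=np.array([u-a['cx'],v-a['cy']],float)
        if 'mount' in a:
            d/= [a['fx'],a['fy']];r=np.hypot(*d);ray=np.r_[d/r*np.sin(r),np.cos(r)] if r>1e-9 else np.array([0,0,1.])
            T=np.eye(4);T[:3,:3]=Ro.from_euler('xyz',s['tcp_rot'],degrees=True).as_matrix();T[:3,3]=s['tcp_pos']
            M=T@a['mount'];o=M[:3,3];w=M[:3,:3]@ray
        else:
            w=a['R'].T@np.r_[d/[a['fx'],a['fy']],1];o=-a['R'].T@a['t']
        out.append(o+w*(z-o[2])/w[2])
    return np.array(out)
def rect(s,a,q,cam,z):
    m=robot.masks_of(q,cam)
    if not m: return None
    p=toworld(s,a,np.argwhere(m[0]['mask'])[:,::-1],z)[:,:2]
    return m[0]['score'],cv2.minAreaRect((p*1000).astype(np.float32))
E
python3 - <<'E'
from h import *
s,a=look('wrist',['isolator_grip','hasp_grip','hasp_pivot'],'c.png')
print(s['tcp_pos'],s['qpos'])
s,a=look('top',[])
print(rect(s,a,'pad','top',.006),rect(s,a,'carrier','top',.12),rect(s,a,'foot_grip','top',.12),rect(s,a,'isolator_grip','top',.23))
E
```

```text
isolator_grip [([0.5845, -0.2585, 0.2211], 0.68)]
hasp_grip [([0.48, -0.2536, 0.1612], 0.7)]
hasp_pivot [([0.4828, -0.3224, 0.1595], 0.63)]
[ 0.54046439 -0.26227729  0.38915752] [-10.24524735  16.60279289  39.26080834  90.20403599 -10.62395557
  77.07000453 120.1186113 ]
(0.79, ((503.6571960449219, 20.49498748779297), (245.75198364257812, 180.10040283203125), 5.470796585083008)) (0.95, ((588.3383178710938, 272.77728271484375), (182.78640747070312, 119.36770629882812), 6.964903354644775)) (0.64, ((492.0797119140625, 522.1761474609375), (103.56863403320312, 97.57078552246094), 26.48769187927246)) (0.54, ((588.098388671875, -253.46646118164062), (45.37678146362305, 81.302001953125), 88.70525360107422))
```

View pics/c.png

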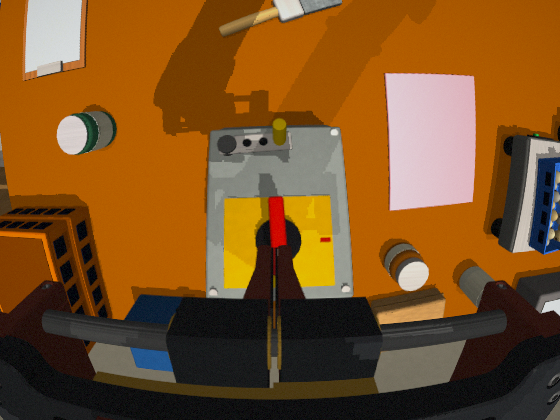

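Call:
{"api": "servo_tool", "payload": {"commands": [[[3,-2,-3],0,1],[[6,-3.3,-6],0,1],[[6.9,-3.3,-9],0,1],[[6.9,-3.3,-12],0,1],[[6.9,-3.3,-14.6],0,1],[[6.9,-3.3,-14.6],0,1],[[6.9,-3.3,-14.6],0,1]]}}

```text
time: 5.03
tcp_pos: [0.6092, -0.2938, 0.243]
tcp_rot: [180.0, -0.1, -180.0]
wrist_force: [0.1, 0.4, 0.3]
width: 0.0004
gripper_force: 0.0
```

Call:
{"api": "servo_tool", "payload": {"commands": [[[0.2,0.8,0],0,1],[[0.4,1.6,0.1],0,1],[[0.9,2.2,0.4],0,1],[[1.2,2.8,0.75],0,1],[[1.3,3.4,0.8],0,1],[[1.3,4.1,0.8],0,1],[[1.3,4.1,0.8],0,1]]}}

```text
time: 5.62
tcp_pos: [0.6239, -0.2534, 0.2537]
tcp_rot: [-179.9, 0.2, -179.9]
wrist_force: [-0.4, -3.2, 1.5]
width: 0.0003
gripper_force: 1.7
```

Call:
{"api": "servo_tool", "payload": {"commands": [[[-0.2,0.8,-0.1],0,1],[[-0.5,1.5,-0.3],0,1],[[-1.0,2.0,-0.7],0,1],[[-1.5,2.4,-1.1],0,1],[[-1.8,2.6,-1.2],0,1],[[-2.1,2.6,-1.2],0,1],[[-2.1,2.6,-1.2],0,1]]}}

```text
time: 6.2
tcp_pos: [0.6049, -0.2264, 0.2412]
tcp_rot: [-180.0, 0.4, -179.9]
wrist_force: [9.3, -2.1, 1.2]
width: 0.0008
gripper_force: 4.1
```

```bash
python3 - <<'E'
from h import *
s,a=look('wrist',['isolator_grip'],'d.png',(100,400,130,430))
print(s['tcp_pos'],s['qpos'],s['wrist_force'])
E
```

```text
isolator_grip [([0.5834, -0.2562, 0.2251], 0.76)]
[ 0.60492515 -0.22639265  0.24117797] [-10.51362858  27.70838591  35.96284949  95.55490439 -18.1400212
  62.20227729 120.87720643] [ 9.30960691 -2.05567236  1.2432664 ]
```

View pics/d.png

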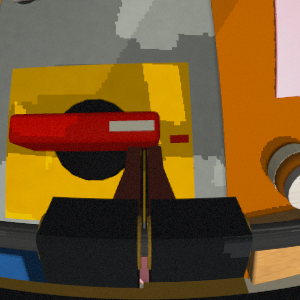

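The bar now lies across the slope, white stripe at the red mark (178,138 in the crop). I'll push a little more to make sure it is on the stop.

Call:
{"api": "servo_tool", "payload": {"commands": [[[-0.4,0,0],0,1],[[-0.7,0,0],0,1],[[-0.7,0,0],0,1]]}}

```text
time: 6.55
tcp_pos: [0.6029, -0.2258, 0.243]
tcp_rot: [-179.9, 1.0, -179.8]
wrist_force: [20.6, -2.3, 1.0]
width: 0.0005
gripper_force: 8.8
```

Call:
{"api": "servo_tool", "payload": {"commands": [[[1.5,0,0.5],0,1],[[1.5,0,4],0,1],[[0,-1,6.5],0,1],[[-3.5,-2,7],0,1],[[-7,-2.9,7],0,1],[[-7.9,-2.9,4],0,1],[[-7.9,-2.9,1],0,1],[[-7.9,-2.9,1],0,1]]}}

```text
time: 7.22
tcp_pos: [0.5119, -0.2533, 0.245]
tcp_rot: [179.7, -0.5, -180.0]
wrist_force: [0.1, 1.1, 0.3]
width: 0.0009
gripper_force: 0.0
```

```bash
python3 - <<'E'
from h import *
s,a=look('wrist',['hasp_grip','hasp_pivot','isolator_grip'],'e.png',(0,400,80,480))
print(s['tcp_pos'],s['qpos'],s['wrist_force'])
E
```

```text
hasp_grip [([0.4779, -0.254, 0.1586], 0.72)]
hasp_pivot [([0.4869, -0.3218, 0.1576], 0.73)]
isolator_grip [([0.5861, -0.259, 0.2222], 0.58), ([0.7275, -0.0219, 0.0017], 0.36)]
[ 0.51187767 -0.25334512  0.24496447] [ -9.66294307  20.48743416  38.21783109 104.96015953 -14.53784647
  60.08683931 124.26044658] [0.05882322 1.06275885 0.27782831]
```

View pics/e.png

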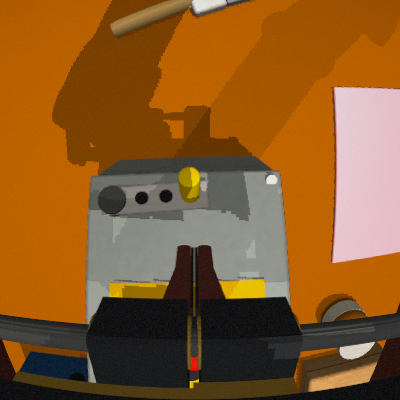

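The isolator is off. The knob is at (190,183) in the crop, with the hasp slightly open. I'll lower behind the knob and push it down the slope.

Call:
{"api": "servo_tool", "payload": {"commands": [[[0,0,-3],0,1],[[0,0,-5.5],0,1],[[0,0,-6.6],0,1],[[0,0,-6.6],0,1],[[-1,0.1,-7.2],0,1],[[-2,0.2,-7.6],0,1],[[-3,0.3,-8.1],0,1],[[-3,0.3,-8.1],0,1]]}}

```text
time: 8.08
tcp_pos: [0.4853, -0.2541, 0.17]
tcp_rot: [-180.0, 0.1, 179.9]
wrist_force: [-0.0, -0.0, -1.2]
width: 0.0006
gripper_force: 0.0
```

Call:
{"api": "servo_tool", "payload": {"commands": [[[-1.1,-0.2,-0.6],0,1],[[-2.2,-0.5,-1.3],0,1],[[-3.2,-1.4,-1.9],0,1],[[-4.1,-2.3,-2.5],0,1],[[-4.7,-3.5,-2.9],0,1],[[-5.2,-4.7,-3.3],0,1],[[-5.2,-5.2,-3.3],0,1],[[-5.2,-5.2,-3.3],0,1]]}}

```text
time: 8.75
tcp_pos: [0.4321, -0.3055, 0.1351]
tcp_rot: [179.9, -0.1, 179.9]
wrist_force: [0.2, 0.7, -0.5]
width: 0.0005
gripper_force: 0.0
```

```bash
python3 - <<'E'
from h import *
s,a=look('wrist',['hasp_grip','hasp_pivot','isolator_grip'],'f.png',(0,400,80,480))
print(s['tcp_pos'],s['qpos'],s['wrist_force'])
E
```

```text
hasp_grip [([0.4282, -0.3235, 0.1284], 0.71), ([0.4777, -0.5701, -0.0023], 0.33)]
hasp_pivot [([0.4785, -0.5712, -0.0034], 0.65), ([0.2932, -0.2539, -0.0001], 0.57)]
isolator_grip [([0.4794, -0.573, 0.0009], 0.64), ([0.2959, -0.2533, 0.0018], 0.46)]
[ 0.43212324 -0.30552095  0.13514857] [  0.73131649  24.71856397  35.19029741 116.30877023 -19.9339241
  45.01294719 137.69349827] [ 0.17000223  0.74068558 -0.54832594]
```

View pics/f.png

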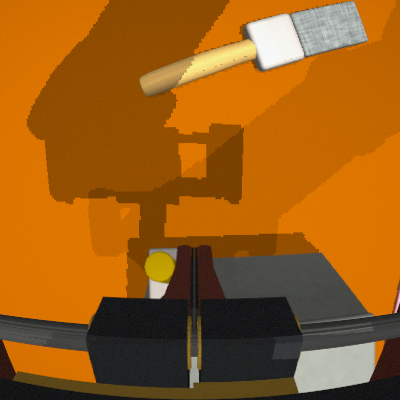

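The hasp knob (160,267 in the crop) now points down the slope past the edge. I'll push to the stop and check the force.

Call:
{"api": "servo_tool", "payload": {"commands": [[[0,-0.5,0],0,1],[[0,-1,0],0,1],[[0,-1,0],0,1]]}}

```text
time: 9.2
tcp_pos: [0.4343, -0.3065, 0.1349]
tcp_rot: [179.1, -0.2, -179.7]
wrist_force: [-2.0, 24.5, 12.4]
width: -0.0001
gripper_force: 12.3
```

Call:
{"api": "servo_tool", "payload": {"commands": [[[0,1.5,0.5],0,1],[[0,2,4],0,1],[[0,2,8],0,1],[[0,2,12],0,1],[[0,2,16],0,1],[[0.5,3,20],0,0],[[1.5,6,22],0,-1],[[2.5,10,22],0,-1]]}}

```text
time: 9.87
tcp_pos: [0.4604, -0.2185, 0.3614]
tcp_rot: [-179.8, 0.6, 179.7]
wrist_force: [1.6, -0.3, 0.5]
width: 0.017
gripper_force: 0.0
```

Call:
{"api": "servo_tool", "payload": {"commands": [[[1,4,0],0,-1],[[2,7.5,0],0,-1],[[3,11,0],0,-1],[[4,15,0],0,-1],[[5,18.5,0],0,-1],[[6,22,0],0,-1],[[7,26,0],0,-1],[[8,29.5,0],0,-1]]}}

```text
time: 10.53
tcp_pos: [0.5389, 0.0824, 0.356]
tcp_rot: [180.0, 0.0, -179.9]
wrist_force: [0.6, -0.6, 1.1]
width: 0.0704
gripper_force: 0.0
```

Call:
{"api": "servo_tool", "payload": {"commands": [[[1,4,0],0.05,-1],[[2,8,0],0.12,-1],[[2.5,12,0],0.12,-1],[[3,15,0],0.12,-1],[[3,18,0],0.12,-1],[[3,18,0],0.12,-1],[[3,18,0],0.12,-1]]}}

```text
time: 11.12
tcp_pos: [0.5681, 0.262, 0.3551]
tcp_rot: [-180.0, -0.0, -172.9]
wrist_force: [-0.3, -0.0, -0.1]
width: 0.0883
gripper_force: 0.0
```

```bash
python3 - <<'E'
from h import *
s,a=look('wrist',['carrier_grip','carrier','foot_grip','deck','pad'],'g.png')
print(s['tcp_pos'],s['tcp_rot'],s['qpos'],s['wrist_force'])
for q,z in [('carrier',.12),('pad',.006)]: print(rect(s,a,q,'wrist',z))
s,a=look('top',['hasp_grip','hasp_pivot','isolator_grip','pad'])
E
```

```text
carrier_grip [([0.5863, 0.2735, 0.1804], 0.6), ([0.5734, -0.2581, -0.0016], 0.37)]
carrier [([0.5892, 0.2771, 0.0839], 0.91)]
foot_grip [([0.4533, 0.3766, 0.1133], 0.9)]
deck []
pad [([0.501, 0.0186, -0.0034], 0.88)]
[0.56812732 0.2620312  0.35511323] [-1.79979310e+02 -3.08193798e-02 -1.72867484e+02] [-45.73667135  18.49395617  20.2733482   88.9767815   -6.5644686
  73.74131544  72.55084071] [-0.31331902 -0.00739901 -0.14057088]
(0.73, ((604.5018310546875, 278.5694580078125), (208.81260681152344, 113.0240249633789), 6.0604023933410645))
(0.88, ((504.12640380859375, 23.308013916015625), (239.25570678710938, 181.01564025878906), 5.553309917449951))
hasp_grip [([0.5847, 0.2733, 0.0843], 0.65), ([0.4342, -0.3192, 0.128], 0.47)]
hasp_pivot [([0.7247, -0.0231, -0.0039], 0.54), ([0.4855, -0.322, 0.156], 0.48)]
isolator_grip [([0.5836, -0.2602, 0.2249], 0.53)]
pad [([0.5054, 0.0227, -0.0009], 0.88)]
```

View pics/g.png

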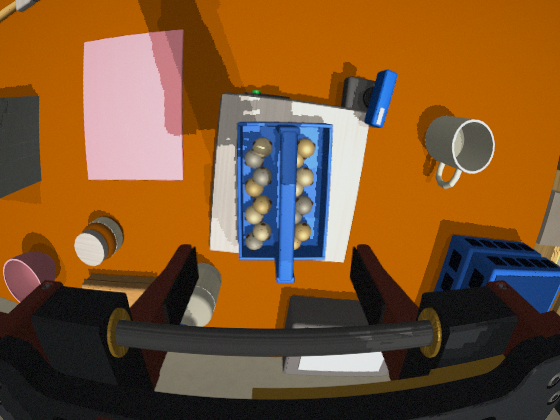

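The jaws line up with the blue handle bar (286,200) and clear everything. The foot T-handle is at (380,98). I'll descend and grasp.

Call:
{"api": "servo_tool", "payload": {"commands": [[[1.9,1.5,-3],0,-1],[[1.9,1.5,-7],0,-1],[[1.9,1.5,-11],0,-1],[[1.9,1.5,-14.5],0,-1],[[1.9,1.5,-17.2],0,-1],[[1.9,1.5,-17.2],0,-1],[[1.9,1.5,-17.2],0,1],[[1.9,1.5,-17.2],0,1]]}}

```text
time: 12.43
tcp_pos: [0.5889, 0.275, 0.1856]
tcp_rot: [179.9, 0.1, -173.1]
wrist_force: [-0.3, 0.3, 0.3]
width: 0.0779
gripper_force: 0.0
```

Call:
{"api": "servo_tool", "payload": {"commands": [[[0,0,0],0,1],[[0,0,0],0,1],[[0,0,0],0,1],[[0,0,0],0,1],[[0,0,0],0,1]]}}

```text
time: 12.85
tcp_pos: [0.5879, 0.2748, 0.1843]
tcp_rot: [180.0, 0.0, -173.1]
wrist_force: [0.2, 0.5, 0.1]
width: 0.0447
gripper_force: 0.0
```

Call:
{"api": "servo_tool", "payload": {"commands": [[[0,0,0],0,1],[[0,0,0],0,1],[[0,0,0],0,1],[[0,0,0],0,1],[[0,0,0],0,1],[[0,0,0],0,1]]}}

```text
time: 13.35
tcp_pos: [0.5877, 0.2759, 0.1842]
tcp_rot: [179.9, 0.0, -173.1]
wrist_force: [-0.9, 3.5, 3.0]
width: 0.0162
gripper_force: 30.0
```

Call:
{"api": "servo_tool", "payload": {"commands": [[[0,0,1],0,1],[[0,0,2.5],0,1],[[0,0,4.5],0,1],[[0,-0.5,6.5],0,1],[[-0.5,-2,8],0,1],[[-1.5,-4,8.5],0,1],[[-2.3,-6.5,8.5],0,1],[[-3.2,-9,8.5],0,1]]}}

```text
time: 14.02
tcp_pos: [0.5547, 0.1828, 0.2683]
tcp_rot: [-179.9, -0.1, -173.1]
wrist_force: [0.1, -0.8, -5.4]
width: 0.0162
gripper_force: 30.0
```

Call:
{"api": "servo_tool", "payload": {"commands": [[[-0.8,-2.5,0],0,1],[[-1.6,-5,0],0,1],[[-2.5,-7.5,0],-0.02,1],[[-3.3,-10,0],-0.02,1],[[-4.2,-12.5,0],-0.02,1],[[-5.0,-15,0],-0.02,1],[[-5.1,-16.5,-1],-0.02,1],[[-5.1,-16.5,-2],-0.02,1]]}}

```text
time: 14.68
tcp_pos: [0.5032, 0.0142, 0.2485]
tcp_rot: [-179.9, -0.1, -174.6]
wrist_force: [0.6, -1.2, -5.8]
width: 0.0157
gripper_force: 30.0
```

```bash
python3 - <<'E'
from h import *
s,a=look('wrist',['carrier_grip','carrier','pad'])
print(s['tcp_pos'],s['tcp_rot'],s['wrist_force'],s['width'])
s,a=look('top',['carrier_grip','carrier','pad'])
print(rect(s,a,'carrier','top',.18))
s,a=look('scene',['carrier_grip','carrier','pad'],'i.png',(150,360,180,480))
E
```

```text
carrier_grip [([0.5016, 0.0059, 0.2463], 0.86)]
carrier [([0.5066, 0.0165, 0.1471], 0.78), ([0.583, 0.2798, 0.0843], 0.18)]
pad []
[0.50321202 0.0142082  0.24849742] [-1.79887111e+02 -6.91713550e-02 -1.74634349e+02] [ 0.5758667  -1.19290115 -5.83562777] 0.015651842011023504
carrier_grip []
carrier []
pad [([0.786, 0.1637, 0.0], 0.65), ([0.2947, -0.2519, 0.003], 0.28)]
(0.28, ((703.3206176757812, -19.221242904663086), (60.267051696777344, 64.06271362304688), 89.27640533447266))
carrier_grip [([0.5017, 0.0221, 0.2507], 0.74)]
carrier [([0.5057, 0.0205, 0.1485], 0.91)]
pad [([0.5032, 0.0215, 0.0001], 0.82)]
```

View pics/i.png

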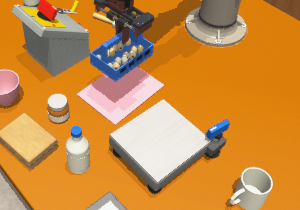

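The carrier hangs level over the pad, at (120,55) in the crop. I'll lower it gently.

Call:
{"api": "servo_tool", "payload": {"commands": [[[0,0.3,-1.5],0,1],[[0,0.6,-3.5],0,1],[[0,0.6,-6],0,1],[[0,0.6,-8.5],0,1],[[0,0.6,-10.5],0,1],[[0,0.6,-12],0,1],[[0,0.6,-12.8],0,1],[[0,0.6,-13.1],0,1]]}}

```text
time: 16.0
tcp_pos: [0.5042, 0.0256, 0.1166]
tcp_rot: [-180.0, -0.1, -174.2]
wrist_force: [-0.7, 0.2, -5.2]
width: 0.0161
gripper_force: 30.0
```

Call:
{"api": "servo_tool", "payload": {"commands": [[[0,0,-0.3],0,1],[[0,0,-0.6],0,1],[[0,0,-0.8],0,1],[[0,0,-0.9],0,1],[[0,0,-0.9],0,1]]}}

```text
time: 16.42
tcp_pos: [0.505, 0.0258, 0.1091]
tcp_rot: [180.0, 0.0, -174.3]
wrist_force: [-0.4, 0.1, -5.4]
width: 0.0157
gripper_force: 30.0
```

Call:
{"api": "servo_tool", "payload": {"commands": [[[0,-0.2,-0.1],0,1],[[0,-0.3,-0.2],0,1],[[0,-0.3,-0.3],0,1],[[0,-0.3,-0.4],0,1],[[0,-0.3,-0.4],0,1]]}}

```text
time: 16.83
tcp_pos: [0.5061, 0.0229, 0.1069]
tcp_rot: [179.9, 0.2, -174.3]
wrist_force: [-4.6, 1.3, 19.7]
width: 0.0156
gripper_force: 30.0
```

Call:
{"api": "servo_tool", "payload": {"commands": [[[0,0,0.2],0,1],[[0,0,0.2],0,0],[[0,0,0.2],0,-1],[[0,0,0.2],0,-1],[[0,0,0.2],0,-1],[[0,0,0.2],0,-1],[[0,0,0.2],0,-1],[[0,0,0.2],0,-1]]}}

```text
time: 17.5
tcp_pos: [0.5047, 0.0226, 0.1066]
tcp_rot: [-180.0, -0.0, -174.3]
wrist_force: [0.4, -0.8, -0.1]
width: 0.0588
gripper_force: 0.0
```

Call:
{"api": "servo_tool", "payload": {"commands": [[[0,0,0],0,-1],[[0,0,0],0,-1],[[0,0,1],0,-1],[[0,0,3],0,-1],[[0,0,6],0,-1],[[0,0,10],0,-1],[[0,0,14],0,-1],[[0,0,18],0,-1]]}}

```text
time: 18.17
tcp_pos: [0.5041, 0.0221, 0.2892]
tcp_rot: [-180.0, -0.0, -174.3]
wrist_force: [0.7, 1.2, -0.5]
width: 0.0879
gripper_force: 0.0
```

Call:
{"api": "servo_tool", "payload": {"commands": [[[0,4,1],0,-1],[[-0.5,8,1],0,-1],[[-1,12,1],0,-1],[[-1.5,16,1],0,-1],[[-2,20,1],0,-1],[[-3,24,1],0,-1],[[-4,28,1],0,-1],[[-5,32,1],0,-1]]}}

```text
time: 18.83
tcp_pos: [0.454, 0.3442, 0.2976]
tcp_rot: [180.0, 0.0, -174.3]
wrist_force: [0.1, 0.5, -0.3]
width: 0.0878
gripper_force: 0.0
```

```bash
python3 - <<'E'
from h import *
s,a=look('wrist',['foot_grip','carrier'],'j.png',(0,300,80,480))
print(s['tcp_pos'],s['tcp_rot'],s['qpos'])
print(rect(s,a,'foot_grip','wrist',.125))
s,a=look('top',['carrier','pad','foot_grip'])
print(rect(s,a,'carrier','top',.05))
s,a=look('scene',['carrier','pad','foot_grip'])
E
```

```text
foot_grip [([0.4557, 0.3726, 0.1133], 0.96), ([0.5038, 0.0236, 0.0044], 0.46)]
carrier [([0.501, 0.0237, 0.0063], 0.75)]
[0.45397523 0.34422641 0.29763578] [ 1.79980494e+02  4.36755090e-02 -1.74290603e+02] [-55.31207212  14.57537665  14.47849652 100.84425257  -3.96927116
  65.03016635  56.10341408]
(0.58, ((451.8059997558594, 372.6605224609375), (29.183609008789062, 71.552001953125), 79.29885864257812))
carrier [([0.5002, 0.0216, 0.007], 0.89), ([0.788, 0.1614, 0.0027], 0.71)]
pad [([0.4861, -0.3212, 0.1544], 0.59)]
foot_grip []
(0.81, ((503.9577941894531, 21.65694808959961), (171.03103637695312, 112.2549819946289), 4.584496974945068))
carrier [([0.5013, 0.0197, 0.0077], 0.63)]
pad [([0.5058, 0.0179, 0.0004], 0.7)]
foot_grip []
```

View pics/j.png

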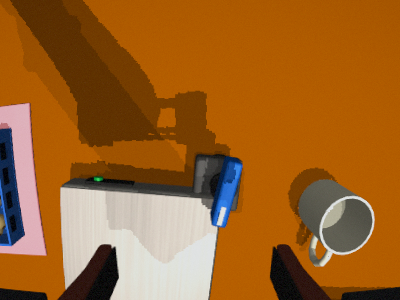

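The carrier sits on the pad 3–4 mm from its centre and about 1° off its length. The T-handle, at (227,192) in the crop, has its bar at about −11° in world yaw. I'll grasp it.

Call:
{"api": "servo_tool", "payload": {"commands": [[[0.1,3.1,-2],-0.12,-1],[[0.1,3.1,-5],-0.24,-1],[[0.1,3.1,-9],-0.29,-1],[[0.1,3.1,-13],-0.29,-1],[[0.1,3.1,-16],-0.29,-1],[[0.1,3.1,-18],-0.29,-1],[[0.1,3.1,-18],-0.29,1],[[0.1,3.1,-18],-0.29,1]]}}

```text
time: 20.15
tcp_pos: [0.4555, 0.3731, 0.1162]
tcp_rot: [-179.9, -0.1, 169.1]
wrist_force: [-0.1, 0.0, 0.2]
width: 0.078
gripper_force: 0.0
```

Call:
{"api": "servo_tool", "payload": {"commands": [[[0,0,0],0,1],[[0,0,0],0,1],[[0,0,0],0,1],[[0,0,0],0,1],[[0,0,0],0,1],[[0,0,0],0,1],[[0,0,0],0,1],[[0,0,0],0,1]]}}

```text
time: 20.82
tcp_pos: [0.4557, 0.3737, 0.1168]
tcp_rot: [180.0, 0.0, 169.1]
wrist_force: [-0.7, -0.4, 0.6]
width: 0.0248
gripper_force: 0.0
```

Call:
{"api": "servo_tool", "payload": {"commands": [[[0,0,0],0,1],[[0,0,0],0,1],[[0,0,0],0,1],[[0,0,0],0,1]]}}

```text
time: 21.15
tcp_pos: [0.4563, 0.3765, 0.1169]
tcp_rot: [179.8, 0.1, 169.2]
wrist_force: [3.9, 7.5, -4.0]
width: 0.0159
gripper_force: 29.9
```

Call:
{"api": "servo_tool", "payload": {"commands": [[[0.1,0.2,0],-0.1,1],[[0.1,0.2,0],-0.2,1],[[0.1,0.2,0],-0.3,1],[[0.1,0.2,0],-0.4,1],[[0.1,0.2,0],-0.5,1],[[0.1,0.2,0],-0.6,1],[[0.1,0.2,0],-0.7,1],[[0.1,0.2,0],-0.8,1]]}}

```text
time: 21.82
tcp_pos: [0.4553, 0.3749, 0.1169]
tcp_rot: [-179.8, -0.0, 123.0]
wrist_force: [-5.6, -4.7, 8.1]
width: 0.016
gripper_force: 29.9
```

```bash
python3 - <<'E'
from h import *
s=robot.sense();print(s['qpos'],s['torque'])
E
```

```text
[-65.03925188  29.86867946  25.95982726 108.42305151 -17.75626693
  45.86205528   3.50901451] [-0.81449268  1.07577818  0.20551705]
```

Call:
{"api": "servo_tool", "payload": {"commands": [[[0,0,0],-0.1,1],[[0,0,0],-0.2,1],[[0,0,0],-0.3,1],[[0,0,0],-0.4,1],[[0,0,0],-0.5,1],[[0,0,0],-0.6,1],[[0,0,0],-0.7,1],[[0,0,0],-0.8,1]]}}

```text
time: 22.48
tcp_pos: [0.4533, 0.3746, 0.1168]
tcp_rot: [-179.6, 0.2, 77.2]
wrist_force: [-13.1, -5.0, 15.7]
width: 0.0158
gripper_force: 30.0
```

Call:
{"api": "servo_tool", "payload": {"commands": [[[0,0,0],-0.1,1],[[0,0,0],-0.2,1],[[0,0,0],-0.3,1],[[0,0,0],-0.4,1],[[0,0,0],-0.4,1]]}}

```text
time: 22.9
tcp_pos: [0.4524, 0.375, 0.1167]
tcp_rot: [-179.6, 0.4, 54.3]
wrist_force: [-16.1, -4.8, 18.8]
width: 0.0159
gripper_force: 30.0
```

```bash
python3 - <<'E'
from h import *
s=robot.sense();print(s['qpos'],s['torque'])
E
```

```text
[-77.4477609   34.77070564  43.95017873 109.26257897 -31.7910749
  49.35974193 -52.56112419] [-1.17998685  3.15277465 -0.10839997]
```

Call:
{"api": "servo_tool", "payload": {"commands": [[[-0.2,-0.1,0.2],0,1],[[-0.3,-0.1,0.4],-0.1,1],[[-0.3,-0.1,0.4],-0.2,1],[[-0.3,-0.1,0.4],-0.3,1],[[-0.3,-0.1,0.4],-0.3,1]]}}

```text
time: 23.32
tcp_pos: [0.4511, 0.3751, 0.1176]
tcp_rot: [180.0, 0.2, 37.2]
wrist_force: [2.8, 4.6, -24.6]
width: 0.0159
gripper_force: 30.0
```

```bash
python3 - <<'E'
from h import *
s=robot.sense();print(s['qpos'],s['torque'],s['tcp_rot'])
E
```

```text
[-80.63104393  36.38578027  48.55447331 109.70790654 -35.25754393
  50.33515764 -66.66498757] [ 1.10570115 -0.37906759 -0.09589889] [179.97628638   0.24095236  37.20522619]
```

Call:
{"api": "servo_tool", "payload": {"commands": [[[0,0,-0.2],0,1],[[0,0,-0.2],-0.1,1],[[0,0,-0.2],-0.2,1],[[0,0,-0.2],-0.2,1]]}}

```text
time: 23.65
tcp_pos: [0.4506, 0.3751, 0.1175]
tcp_rot: [-179.9, 0.4, 25.9]
wrist_force: [-6.9, 1.5, -6.1]
width: 0.0169
gripper_force: 30.7
```

```bash
python3 - <<'E'
from h import *
s=robot.sense();print(s['qpos'],s['torque'],s['tcp_rot'])
E
```

```text
[-82.22439386  37.72823576  51.36204843 109.79963129 -37.82051812
  51.49773186 -75.62740157] [0.18744087 1.57659431 0.66149567] [-179.94556292    0.35403342   25.92605466]
```

Call:
{"api": "servo_tool", "payload": {"commands": [[[0,0,0],-0.05,1],[[0,0,0],-0.05,1],[[0,0,0],0,0],[[0,0,0],0,-1],[[0,0,0],0,-1],[[0,0,0],0,-1],[[0,0,0],0,-1],[[0,0,0],0,-1]]}}

```text
time: 24.32
tcp_pos: [0.4541, 0.3746, 0.1189]
tcp_rot: [-180.0, -0.0, 25.8]
wrist_force: [-0.5, 0.2, 0.3]
width: 0.0543
gripper_force: 0.0
```

Call:
{"api": "servo_tool", "payload": {"commands": [[[0,0,0],0,-1],[[0,0,0],0,-1],[[0,0,2],0,-1],[[0,0,5],0,-1],[[0,0,9],0,-1],[[0,0,13],0,-1],[[-2,0,16],0,-1],[[-4,0,18],0,-1]]}}

```text
time: 24.98
tcp_pos: [0.4153, 0.3742, 0.3018]
tcp_rot: [-180.0, -0.2, 25.7]
wrist_force: [-0.3, 0.1, 0.1]
width: 0.0877
gripper_force: 0.0
```

```bash
python3 - <<'E'
from h import *
s,a=look('wrist',['foot_grip'])
print(s['tcp_pos'],s['tcp_rot'],rect(s,a,'foot_grip','wrist',.125))
s,a=look('scene',['carrier','isolator_grip','hasp_grip','hasp_pivot','mug','deck','jar','spray','foot_grip'])
c=a['color'][220:350,270:460];d=a['color'][140:220,180:300]
cv2.imwrite('pics/k.png',cv2.cvtColor(np.vstack([cv2.resize(c,(760,520),interpolation=cv2.INTER_CUBIC)]),cv2.COLOR_RGB2BGR))
look('top',['brush','can','carrier','pad','hasp_grip','hasp_pivot'])
E
```

```text
foot_grip [([0.4523, 0.3765, 0.1117], 0.72)]
[0.41533534 0.37424928 0.30184259] [-179.96032358   -0.21491155   25.72548503] (0.81, ((455.61407470703125, 379.38116455078125), (70.51050567626953, 29.671226501464844), 25.88668441772461))
carrier [([0.5048, 0.0213, 0.0086], 0.81)]
isolator_grip [([0.5877, -0.2589, 0.2215], 0.76)]
hasp_grip [([0.4286, -0.3253, 0.1244], 0.58)]
hasp_pivot [([0.4835, -0.3199, 0.1552], 0.63)]
mug [([0.4906, 0.538, 0.0004], 0.86)]
deck [([0.5811, 0.2794, 0.0831], 0.82), ([0.5022, 0.0216, 0.0072], 0.25)]
jar [([0.7254, -0.0241, -0.0001], 0.95)]
spray []
foot_grip [([0.4569, 0.3811, 0.1177], 0.73)]
brush [([0.2918, -0.249, -0.0], 0.84)]
can [([0.4745, -0.5696, -0.0008], 0.62), ([0.5694, -0.2602, 0.0012], 0.18)]
carrier [([0.5003, 0.0223, 0.006], 0.65)]
pad [([0.2922, -0.2514, 0.0028], 0.68)]
hasp_grip [([0.4325, -0.3194, 0.1259], 0.55)]
hasp_pivot [([0.488, -0.3212, 0.1592], 0.48)]
```

View pics/k.png

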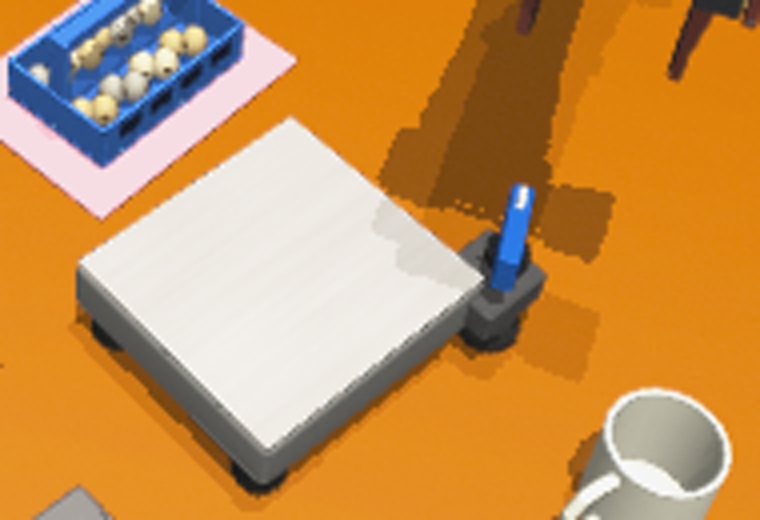

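The foot turned 2.5 rad to a firm stop. The platform looks level, the carrier is on the pad, the other things haven't moved, and the arm is clear.

```bash
python3 -c "
from cell import robot
print(robot.sign_off())"
```

```text
the job is handed in; nothing more can be done
None
```

The job is handed in, but no verdict came back. By my measurements the isolator is off and the hasp is out, both pushed to their stops; the carrier stands on the pink pad within about 5 mm of its centre; the foot is screwed to its stop, the platform looks level, and the other things look unmoved (the spray bottle was not re-measured).

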